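Squeeze the book row for the thumbscrew

ROBOT

A 6-joint arm with a two-finger parallel gripper is mounted at the origin on the work surface. World frame = base frame: x ahead of the robot, y to its left, z up, the work surface at z = 0. Lengths are in m, angles in rad, forces in N, time in s.
With the tool pointing down it reaches from about 0.325 to 0.775 m from the base axis. Payload 5.5 kg.
Tool frame: the origin (TCP) lies on the centre line of the jaws, within the pads' length; the fingertips stand 25 mm ahead of it and the grasp point (between the pads) lies 6 mm ahead of it (env.finger_overhang is the distance from the TCP to the fingertips, in m); z points along the fingers, y is the line along which they close (so a half turn about z gives the same grasp; the last joint's range is limited). The gripper opens to 88 mm and grips with 3 to 60 N. Pads are 20 mm wide; open, the fingers measure 115 mm over their backs; the gripper's body (75 mm by 178 mm) begins 61 mm behind the grasp point.
Start: joints at [1.209, 0.091, 1.231, -0, 1.82, -0.057], TCP at [0.18, 0.572, 0.226] pointing down, gripper open.
Joint ranges: [-2.87, 2.87], [-0.86, 2.18], [0.17, 2.46], [-1.51, 4.65], [0.06, 2.69], [-2.65, 2.65]. Speed limits (rad/s): [2.57, 2.57, 3.01, 3.14, 3.14, 3.14].

INTERFACE

Orientations are given as [roll, pitch, yaw] about the fixed x, y, z axes, in that order (R = Rz(yaw) Ry(pitch) Rx(roll)).
In Python, from rig import env gives the robot as it stands.
- The arm moves only by the shell command python3 -m jog 'ROWS' [FORCE]. ROWS is JSON, a list of rows, each an object with "dr": the turn, a rotation vector about the tool's x, y, z in units of 90 degrees (1.0 is 90 degrees), a list of three; "delta_pos": the shift along the tool's x, y, z in units of 0.1 m (1.0 is 0.1 m), a list of three; "gripper": the opening, from 0 (shut) to 1 (fully open). In form: [{"dr": [wx, wy, wz], "delta_pos": [x, y, z], "gripper": gripper}, ...]. A call has 1 to 5 rows; each row is the pose to reach, as a shift and turn from the pose commanded when the call began, along the tool's axes at that moment; what a row does not reach only later rows make up. A row lasts 1/12 s, in which the tool goes at most 41.7 mm and 7.16 degrees, less where a joint would pass 70% of its speed; a pose out of reach is approached as far as the arm can. A call with a number of a shift or a turn outside -1 to 1 is refused whole. A call with a gripper value outside its range is refused whole. The fingers move at their own pace and stop on an object; FORCE is the grip in N (left out, the last holds). Time passes only in rows, so rows that repeat a pose let the fingers close. It gives the time, the measured TCP pose, the force, the opening and the grip force at its end, in the units of the state.
- env.get_obs(): the state, without advancing time (a new reading comes with each control period).
- env.read_camera(name): name is "side" or "top" or "wrist"; returns a dict with "frame" (480x640x3 uint8, red, green, blue), "mtx" (3x3 intrinsics, pixels), "extrinsics" (4x4, takes a point from camera to world coordinates). Camera axes: x right, y up, looking along -z (the intrinsics and any distortion apply to the point x, -y, -z); pixel columns grow to the right and rows downward; lengths in m; the calibration is good to about 2 mm. A picture is of the moment at which its call begins. There is no depth.
- env.sign_off(): hands the job in; it is judged then, once.
Trained networks look in the newest picture that a camera, given by its name, has taken for a name from the list of things; names that differ only in an ending like _2 or _b are one class to them, and where a whole thing is asked for, a point or a joint stands for the part that bears it (a point fixed in the world has none). Each returns a list of dicts, best first, with "confidence" (0 to 1); they miss things now and then, are a little off and sometimes report something else, mostly with a low value. They report only what shows in the picture. A call takes as long as a camera call. They do not tell look-alikes from the thing itself.
- env.regions_of(camera, thing): "pixels" (480x640 bool, what is visible of it) and "bbox" ([centre column, centre row, width, height] in pixels, round what is visible of it).
- env.mark_of(camera, thing): "location" ([column, row] in pixels: a listed point, or the origin of a listed thing).
The state is a dict: "time_s": time; "joint_positions": joint angles; "qvel": joint speeds; "joint_torque": joint torques, N m; "ee_pos": TCP position; "eef_rot": TCP orientation; "ft_force": force on the tool from outside, world axes, zero at the start; "wrist_torque": the same for the moment, N m; "finger_gap": finger opening in m; "finger_force": force on a finger pad.
Only numpy, scipy, OpenCV 4.12 (cv2) and the standard library are available. Lean on these libraries where they do the work, as an engineer would, in place of code of your own. Each camera call takes 0.05 s, during which the arm holds its last target. There are 200 camera calls.

TASK

Stand the loose green slipcased book upright in the oak book rack, in line with the blue one and between it and the rack's moving end, and let go of it. Then push the moving end in until both books are snug against each other and against the fixed end, and keep pushing with a steady force of about 12 N (never a shove over 35 N) so that I can tighten its thumbscrew: hold this for a couple of seconds and finish while still pushing. Leave the red book, the yellow book and the mug where they stand.

Things in the scene. Friction and masses are not known exactly. Their poses are not given: they have to be found in the camera images.
- rack: Base of an adjustable oak book rack, fixed on the table: a flat board 130 (x) x 340 (y) x 18 mm thick. Origin: centre of its underside. Its y axis runs along the row of books, from the moving end towards the fixed end; its x axis runs across the row; books stand on its top, 18 mm above the origin.
- fixed_end: Fixed upright end of the rack (the fence), mid-brown oak, at the rack's +y end: 120 (x) x 18 (y) x 105 mm high. Origin: centre of its underside, on the base's top; axes parallel to the rack's. Its inner face is 9 mm towards -y from the origin.
- moving_end: Dark wood upright end, slides along the rack's y only, about 1 N friction, no spring. Plate 120 (x) x 18 (y), top 105 mm above its origin: centre of the plate's foot on the base's top, axes as the rack's. Inner face 9 mm to +y, outer face 9 mm to -y. Outside, a foot 11 mm high with a loose brass thumbscrew (top at 32 mm) runs to 49 mm at -y. 130 mm or more free to the blue book at start.
- blue_book: Blue slipcased book already standing in the rack, loose, within about 10 mm of the fixed end: rigid box 90 (x) x 38 (y, thickness) x 125 mm tall, about 0.3 kg. Origin: centre of its underside.
- green_book: Green slipcased book to be put in the rack, standing upright on the table in a group of three: rigid box 90 (x) x 38 (y, thickness) x 125 mm tall, about 0.3 kg. Origin: centre of its underside. Grasp it across its 38 mm thickness from above.
- red_book: Red slipcased book, same size and origin as the green one, standing on the table; to be left alone.
- yellow_book: Yellow slipcased book, same size and origin as the green one, standing on the table; to be left alone.
- mug: White mug, 76 mm across, 88 mm high, standing beyond the rack; origin: centre of its underside; to be left alone.
There are look-alikes about, which are no part of the job. What is meant by the green_book is not pink, and is the smaller of those in its own colour.

How it is judged:
On the way, in this order (a step that is already met when the one before it is completed fails the run):
1. the green book stands upright on the rack's base between the moving end and the blue book, let go (x of green_book in the frame of rack between -0.025 and 0.025 m and z of green_book in the frame of rack between 0.014 and 0.023 m and angle between green_book's own z axis and vertical below 0.09 rad and angle between the y axis of green_book and the y axis of rack, either way round below 0.15 rad and y of green_book in the frame of moving_end above 0.02 m and y of green_book in the frame of blue_book below -0.025 m and contact force between the fingers and green_book below 0.2 N and linear speed of green_book below 0.02 m/s), for 0.2 s.
2. the row is squeezed steadily for a second: 7 to 18 N between the moving end and the green book, the blue book pressed on the fixed end (contact force between moving_end and green_book between 7 and 18 N and contact force between blue_book and fixed_end above 1.5 N), for 1 s.
At the end, for the whole second after the job is handed in: Still pushing: 7 to 18 N between moving end and green book, over 1.5 N between blue book and fixed end; both books at rest on the base, upright (5 degrees), in line with the rack (8 degrees, 25 mm off its centre line), green between moving end and blue; the robot touches neither book (all of step 2 and x of green_book in the frame of rack between -0.025 and 0.025 m and z of green_book in the frame of rack between 0.014 and 0.023 m and angle between each of green_book, blue_book's own z axis and vertical below 0.09 rad and angle between the y axis of each of green_book, blue_book and the y axis of rack, either way round below 0.15 rad and x of blue_book in the frame of rack between -0.025 and 0.025 m and z of blue_book in the frame of rack between 0.014 and 0.023 m and y of green_book in the frame of moving_end above 0.02 m and y of green_book in the frame of blue_book below -0.025 m and linear speed of each of green_book, moving_end below 0.01 m/s and contact force between each of the arm, the fingers and green_book below 0.2 N and contact force between each of the arm, the fingers and blue_book below 0.2 N); the arm keeps its last pose, push and grip.
It fails at once if the red book is disturbed (moved over 25 mm or tipped) (distance of red_book from where it was at the start of the episode above 0.025 m or angle between red_book's own z axis and vertical above 0.3 rad).
It fails at once if the yellow book is disturbed (moved over 25 mm or tipped) (distance of yellow_book from where it was at the start of the episode above 0.025 m or angle between yellow_book's own z axis and vertical above 0.3 rad).
It fails at once if the mug is disturbed (moved over 25 mm or tipped) (distance of mug from where it was at the start of the episode above 0.025 m or angle between mug's own z axis and vertical above 0.3 rad).
It fails at once if the books are shoved with more than 35 N (contact force between moving_end and green_book above 35 N or contact force between blue_book and fixed_end above 35 N).
It also fails if it takes over 72 s, if anything falls off the work surface, if the arm or the gripper's body presses on something with over 40 N, if the wrist force passes 120 N, or if a joint passes its speed limit or range.

## Working session

There is one attempt and no reset: what is moved stays moved. The work goes in short steps, Python scripts to look and compute and a shell command to move; the robot and the scene stay as the last step left them, time stands still between calls to the robot, and variables do not carry over. Pictures are saved under pics/ and viewed, at most 10 in all, crops included, and the job is handed in when it is done.

```bash
mkdir -p pics; ls; python3 - <<'E'
from rig import env
import cv2,numpy as np
o=env.get_obs();print({k:np.round(v,3).tolist() for k,v in o.items()})
ims=[]
for c in ["top","side"]:
    r=env.read_camera(c);print(c,np.round(r["mtx"],1).tolist(),np.round(r["extrinsics"],3).tolist())
    cv2.imwrite(f"pics/{c}0.png",r["frame"][:,:,::-1])
    for t in ["rack","fixed_end","moving_end","blue_book","green_book","red_book","yellow_book","mug"]:
        print(t,[(round(d["confidence"],2),np.round(d["bbox"]).tolist()) for d in env.regions_of(c,t)],[(round(d["confidence"],2),np.round(d["location"]).tolist()) for d in env.mark_of(c,t)])
E
```

```text
pics
{'time_s': 0.0, 'joint_positions': [1.209, 0.092, 1.232, -0.0, 1.82, -0.057], 'qvel': [0.001, 0.001, 0.001, 0.001, 0.001, -0.001], 'joint_torque': [-0.001, -44.649, -40.642, 0.07, 0.03, -0.0], 'ee_pos': [0.18, 0.572, 0.225], 'eef_rot': [-3.14, -0.0, 2.837], 'ft_force': [0.413, 0.026, 0.486], 'wrist_torque': [0.015, 0.003, -0.027], 'finger_force': 0.0, 'finger_gap': 0.088}
top [[511.9, 0.0, 318.8], [0.0, 511.9, 249.2], [0.0, 0.0, 1.0]] [[-0.013, 0.999, -0.044, 0.517], [-1.0, -0.013, -0.011, 0.112], [-0.012, 0.044, 0.999, 1.01], [0.0, 0.0, 0.0, 1.0]]
rack [(0.96, [448.0, 278.0, 191.0, 97.0])] [(0.89, [445.0, 274.0]), (0.44, [161.0, 262.0])]
fixed_end [(0.67, [371.0, 264.0, 23.0, 70.0]), (0.64, [210.0, 290.0, 38.0, 55.0])] [(0.61, [368.0, 263.0])]
moving_end [(0.68, [497.0, 283.0, 44.0, 68.0]), (0.15, [428.0, 141.0, 47.0, 58.0])] []
blue_book [(0.68, [391.0, 263.0, 33.0, 55.0])] [(0.76, [386.0, 264.0])]
green_book [(0.83, [210.0, 289.0, 40.0, 51.0]), (0.74, [261.0, 346.0, 48.0, 59.0]), (0.62, [140.0, 349.0, 78.0, 81.0])] [(0.88, [157.0, 341.0]), (0.86, [267.0, 338.0]), (0.7, [221.0
[... 609 characters left out ...]
62.0, 71.0, 70.0]), (0.69, [422.0, 261.0, 39.0, 50.0])] [(0.74, [356.0, 364.0])]
blue_book [(0.62, [322.0, 273.0, 49.0, 56.0])] [(0.93, [323.0, 288.0])]
green_book [(0.94, [213.0, 236.0, 46.0, 62.0]), (0.88, [238.0, 195.0, 48.0, 54.0]), (0.65, [322.0, 271.0, 52.0, 60.0]), (0.57, [179.0, 176.0, 60.0, 78.0])] [(0.81, [222.0, 253.0]), (0.72, [244.0, 212.0]), (0.65, [187.0, 198.0])]
red_book [(0.73, [236.0, 194.0, 42.0, 58.0]), (0.62, [231.0, 157.0, 42.0, 42.0]), (0.57, [277.0, 209.0, 43.0, 49.0])] [(0.61, [278.0, 226.0])]
yellow_book [(0.96, [232.0, 157.0, 44.0, 41.0]), (0.27, [277.0, 208.0, 44.0, 51.0])] [(0.94, [237.0, 180.0])]
mug [(0.73, [423.0, 262.0, 39.0, 51.0])] [(0.81, [419.0, 275.0])]
```

View pics/top0.png

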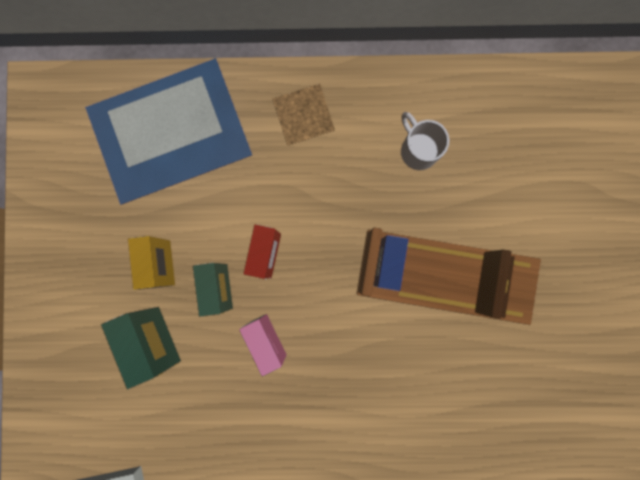

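View pics/side0.png

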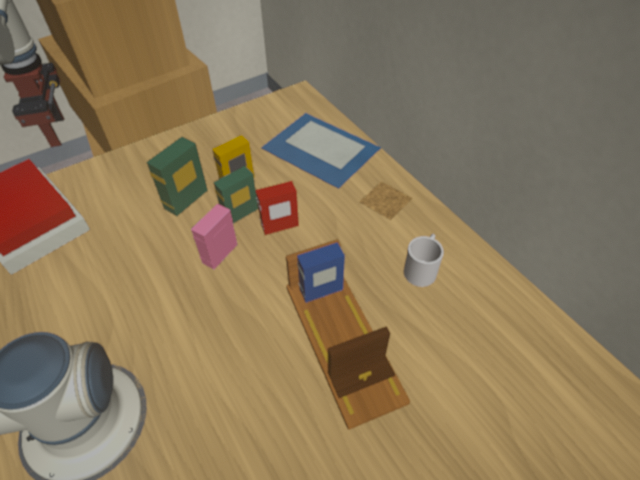

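The top view shows the green candidates: a small one at (212,289), a large one at (140,347) and a pink one at (262,345). I choose the small green one at (212,289). The blue book is at (392,263), the moving end at (495,283) and the rack's fixed end at (371,262). The side view agrees: small green at (237,195), large green at (178,176), pink at (214,237).

```bash
cat > h.py <<'E'
from rig import env
import cv2,numpy as np
from scipy.optimize import minimize
def proj(r,P):
    E=r["extrinsics"];p=(np.atleast_2d(P)-E[:3,3])@E[:3,:3]
    p=p*[1,-1,-1];q=p@r["mtx"].T
    return q[:,:2]/q[:,2:]
def unproj(r,uv,z):
    E=r["extrinsics"];d=np.linalg.inv(r["mtx"])@[uv[0],uv[1],1];d=E[:3,:3]@(d*[1,-1,-1])
    return E[:3,3]+d*(z-E[2,3])/d[2]
def corners(x,y,yaw,size,z0=0,off=(0,0)):
    sx,sy,sz=size;c,s=np.cos(yaw),np.sin(yaw)
    return np.array([[x+c*(a+off[0])-s*(b+off[1]),y+s*(a+off[0])+c*(b+off[1]),z0+h] for h in(0,sz) for a,b in((-sx/2,-sy/2),(sx/2,-sy/2),(sx/2,sy/2),(-sx/2,sy/2))])
def hull(r,C,S=4):
    m=np.zeros((480*S,640*S),np.uint8)
    cv2.fillConvexPoly(m,cv2.convexHull(np.round((proj(r,C)+.5)*S).astype(np.int32)),1);return m
def fit(views,p0,size,z0=0):
    # views: list of (cam,mask)
    big=[(r,cv2.resize(m.astype(np.uint8),None,fx=4,fy=4,interpolation=cv2.INTER_NEAREST)) for r,m in views]
    def f(p):
        s=0
        for r,m in big:
            h=hull(r,corners(*p,size,z0));s+=1-(h&m).sum()/(h|m).sum()
        return s
    best=min((minimize(f,np.array(p0)+[0,0,dy],method="Nelder-Mead",options=dict(initial_simplex=np.array(p0)+[0,0,dy]+np.array([[0,0,0],[.012,0,0],[0,.012,0],[0,0,.15]]),xatol=1e-4,fatol=1e-4)) for dy in(-.2,0,.2)),key=lambda o:o.fun)
    return best.x,best.fun
def draw(im,r,C,col):
    q=np.round(proj(r,C)).astype(int)
    for i in range(4):
        for a,b in((i,(i+1)%4),(4+i,4+(i+1)%4),(i,i+4)):cv2.line(im,tuple(map(int,q[a])),tuple(map(int,q[b])),col,1)
E
cat > m.py <<'E'
from h import *
R={c:env.read_camera(c) for c in("top","side")}
B=(.09,.038,.125)
names=dict(green_book=((212,289),(237,195)),blue_book=((392,263),(322,273)),red_book=((262,252),(277,208)),yellow_book=((150,263),(232,157)))
pose={}
def mask(c,t,uv):
    d=[x for x in env.regions_of(c,t) if np.hypot(*(np.array(x["bbox"][:2])-uv))<12]
    return d[0]["pixels"] if d else None
for t,(a,b) in names.items():
    z0=.018 if t=="blue_book" else 0
    V=[(R[c],m,c) for c,uv in(("top",a),("side",b)) if (m:=mask(c,t,uv)) is not None]
    p=unproj(R["top"],a,.1)[:2]
    yaw0={"blue_book":1.4}.get(t,1.4) 
    for v in [V,V[:1],V[1:]]:
        if v:
            x,e=fit([q[:2] for q in v],[*p,0],B,z0);print(t,[q[2] for q in v],np.round(x,4),round(e,3))
            if v is V: pose[t]=(x,z0)
ims=[]
im=R["top"]["frame"][:,:,::-1].copy()
S=4
crop=im[220:330,190:270];cv2.imwrite("pics/green_crop.png",cv2.resize(im[225:385,95:295],None,fx=4,fy=3.7))
for t,(x,z0) in pose.items(): draw(im,R["top"],corners(*x,B,z0),(255,255,255))
E
python3 m.py; python3 - <<'E'
import cv2
im=cv2.imread("pics/top0.png")[215:335,345:550]
cv2.imwrite("pics/rack_crop.png",cv2.resize(im,None,fx=3.9,fy=3.9,interpolation=cv2.INTER_CUBIC))
E
```

```text
green_book ['top', 'side'] [0.4891 0.3179 0.1255] 0.171
green_book ['top'] [0.4892 0.3187 0.1308] 0.048
green_book ['side'] [0.4882 0.3158 0.1423] 0.111
blue_book ['top', 'side'] [ 0.5309 -0.0039 -0.1417] 0.133
blue_book ['top'] [ 0.5312 -0.0034 -0.1669] 0.073
blue_book ['side'] [ 0.5299 -0.005  -0.1585] 0.052
red_book ['top', 'side'] [ 0.5534  0.2264 -0.213 ] 0.075
red_book ['top'] [ 0.554   0.2267 -0.2158] 0.036
red_book ['side'] [ 0.5524  0.225  -0.2188] 0.031
yellow_book ['top', 'side'] [0.5368 0.4326 0.104 ] 0.38
yellow_book ['top'] [0.5373 0.4324 0.1097] 0.04
yellow_book ['side'] [ 0.5365  0.4378 -0.1301] 0.332
```

View pics/green_crop.png

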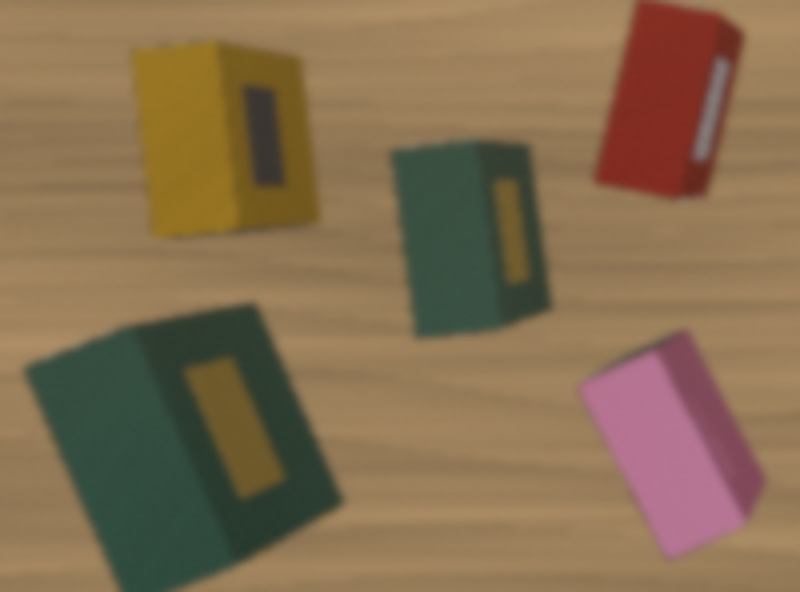

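View pics/rack_crop.png

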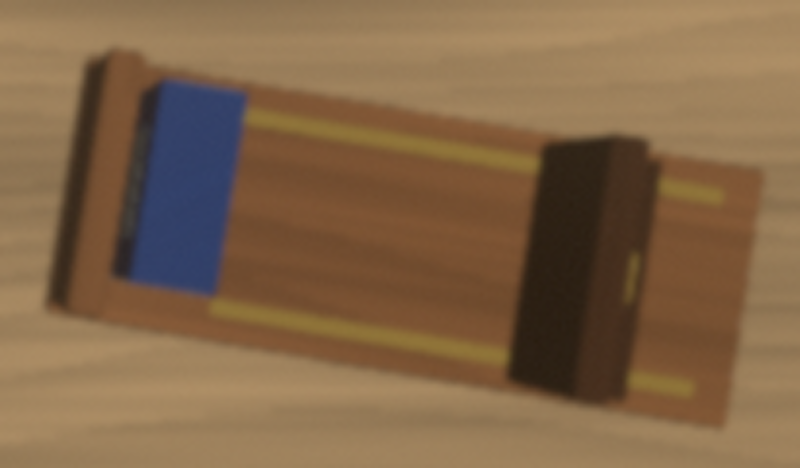

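The crop confirms the choice: the small green book has its top face at left and its labelled side towards the camera, and it is much smaller than the dark green one at lower left. The rack crop shows the blue book close to the fixed end, and the moving end at crop (600,270). Next I measure the rack and the moving end.

```bash
cat > m2.py <<'E'
from h import *
R={c:env.read_camera(c) for c in("top","side")}
r=R["top"];P=lambda u,v:(u/3.9+345-.37,v/3.9+215-.37)
for n,uv,z in [("rackRT",(763,170),.018),("rackRB",(722,428),.018),("meT1",(612,137),.123),("meT2",(649,142),.123),("meB1",(577,398),.123),("meB2",(620,402),.123),("feT1",(110,52),.123),("feT2",(142,56),.123),("feB1",(65,312),.123),("feB2",(100,317),.123)]:
    print(n,np.round(unproj(r,P(*uv),z),4))
for uv,z in [((129,314),.18),((159,307),0)]:print("big",np.round(unproj(r,uv,z),3))
V=[]
# rack silhouette: base + ends, joint fit; params x,y,yaw,moving y, blue y
def parts(p):
    x,y,a,m,f=p;c,s=np.cos(a),np.sin(a)
    at=lambda yy:(x-s*yy,y+c*yy,a)
    return dict(base=corners(x,y,a,(.13,.34,.018)),fe=corners(*at(f),(.12,.018,.105),.018),me=corners(*at(m),(.12,.018,.105),.018))
M={}
for c in R:
    for t in("rack","moving_end","fixed_end"):
        d=env.regions_of(c,t)
        if d: M[c,t]=d[0]["pixels"];print(c,t,round(d[0]["confidence"],2),np.round(d[0]["bbox"]))
        cv2.imwrite(f"pics/mask_{c}_{t}.png",M[c,t].astype(np.uint8)*255) if d else 0
np.savez("masks.npz",**{f"{a}_{b}":v for (a,b),v in M.items()})
up=lambda m:cv2.resize(m.astype(np.uint8),None,fx=4,fy=4,interpolation=cv2.INTER_NEAREST)
U={k:up(v) for k,v in M.items()}
def f(p):
    q=parts(p);e=0
    for c in R:
        al=U[c,"rack"]|U[c,"moving_end"]|U[c,"fixed_end"];h=hull(R[c],q["base"])|hull(R[c],q["fe"])|hull(R[c],q["me"])
        e+=1-(h&al).sum()/(h|al).sum()
        m=U[c,"moving_end"];h=hull(R[c],q["me"]);e+=.5-.5*(h&m).sum()/(h|m).sum()
    return e
p0=np.array([.505,-.10,-.16,-.09,.16])
o=minimize(f,p0,method="Nelder-Mead",options=dict(initial_simplex=p0+np.vstack([np.zeros(5),np.diag([.01,.01,.05,.01,.005])]),xatol=1e-4,fatol=1e-4,maxfev=500))
print(np.round(o.x,4),o.fun)
im=[]
for c,(v0,v1,u0,u1) in dict(top=(215,335,345,550),side=(230,430,270,430)).items():
    g=cv2.resize(R[c]["frame"][:,:,::-1],None,fx=3,fy=3);rr=dict(R[c]);K=rr["mtx"].copy();K[:2]*=3;K[:2,2]+=1;rr["mtx"]=K
    for C in parts(o.x).values():draw(g,rr,C,(255,255,255))
    im.append(g[v0*3:v1*3,u0*3:u1*3])
H=max(i.shape[0] for i in im);W=np.zeros((600,1100,3),np.uint8)
W[:im[0].shape[0],:im[0].shape[1]]=im[0];W[:im[1].shape[0],620:620+im[1].shape[1]]=im[1]
cv2.imwrite("pics/fit.png",cv2.resize(W,None,fx=.727,fy=.727,interpolation=cv2.INTER_AREA))
E
python3 m2.py
```

```text
rackRT [ 0.5379 -0.3035  0.018 ]
rackRB [ 0.4113 -0.2794  0.018 ]
meT1 [ 0.5511 -0.1935  0.123 ]
meT2 [ 0.5487 -0.2097  0.123 ]
meB1 [ 0.4363 -0.1749  0.123 ]
meB2 [ 0.4343 -0.1937  0.123 ]
feT1 [0.5919 0.0279 0.123 ]
feT2 [0.5899 0.0137 0.123 ]
feB1 [0.4768 0.0498 0.123 ]
feB2 [0.4744 0.0344 0.123 ]
big [0.453 0.431 0.18 ]
big [0.452 0.44  0.   ]
top rack 0.78 [448. 276. 186.  94.]
top moving_end 0.82 [496. 284.  41.  72.]
top fixed_end 0.76 [371. 261.  24.  69.]
side rack 0.71 [348. 336. 126. 188.]
side moving_end 0.86 [361. 362.  74.  72.]
side fixed_end 0.92 [313. 265.  57.  48.]
[ 0.504  -0.127  -0.1822 -0.0694  0.1595] 0.5719634233649655
```

View pics/fit.png

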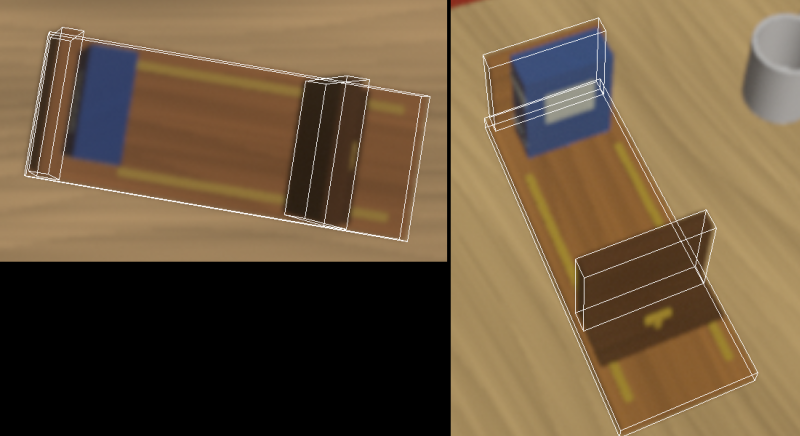

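The base overlay fits well: rack at (0.504, -0.127) with yaw -0.18. The fixed end and the moving end's top edge lie on the picture edges, with the moving end at rack y ≈ -0.068. The blue book is at rack y ≈ 0.126, so the free gap is about 166 mm and the green goes to rack y ≈ 0.024. Next I move above the green book.

```bash
cat > to.py <<'E'
import sys
from h import *
from scipy.spatial.transform import Rotation as Ro
def to(x,y,z,yaw):
    o=env.get_obs();R=Ro.from_euler("xyz",o["eef_rot"])
    d=R.inv().apply(np.array([x,y,z])-o["ee_pos"])*10
    T=Ro.from_euler("xyz",[np.pi,0,yaw]);w=(R.inv()*T).as_rotvec()/(np.pi/2)
    print("d",np.round(d,3),"dr",np.round(w,3),"t",round(o["time_s"],2),"pos",np.round(o["ee_pos"],4),"rot",np.round(o["eef_rot"],3),"F",np.round(o["ft_force"],2),"gap",round(o["finger_gap"],4),"q6",round(o["joint_positions"][5],2))
if __name__=="__main__":to(*map(float,sys.argv[1:]))
E
python3 to.py .489 .318 .27 3.27
```

```text
d [-3.71  -1.499 -0.439] dr [-0.    -0.    -0.276] t 2.6 pos [0.18   0.5723 0.2261] rot [-3.142 -0.     2.837] F [ 0.01 -0.13 -0.06] gap 0.0881 q6 -0.06
```

```bash
python3 -m jog '[{"dr":[0,0,0],"delta_pos":[0,0,-0.4],"gripper":0.75},{"dr":[0,0,0],"delta_pos":[-0.45,-0.18,-0.44],"gripper":0.75},{"dr":[0,0,0],"delta_pos":[-0.8,-0.32,-0.44],"gripper":0.75},{"dr":[0,0,0],"delta_pos":[-0.93,-0.375,-0.44],"gripper":0.75}]' 20
for i in 1 2; do python3 -m jog '[{"dr":[0,0,0],"delta_pos":[-0.4,-0.16,0],"gripper":0.75},{"dr":[0,0,0],"delta_pos":[-0.78,-0.31,0],"gripper":0.75},{"dr":[0,0,0],"delta_pos":[-0.93,-0.375,0],"gripper":0.75}]'; done
python3 -m jog '[{"dr":[0,0,-0.07],"delta_pos":[-0.4,-0.16,0],"gripper":0.75},{"dr":[0,0,-0.14],"delta_pos":[-0.78,-0.31,0],"gripper":0.75},{"dr":[0,0,-0.21],"delta_pos":[-0.92,-0.375,0],"gripper":0.75},{"dr":[0,0,-0.276],"delta_pos":[-0.92,-0.375,0],"gripper":0.75},{"dr":[0,0,-0.276],"delta_pos":[-0.92,-0.375,0],"gripper":0.75}]'
python3 to.py .489 .318 .27 3.27
python3 - <<'E'
from h import *
r=env.read_camera("wrist");cv2.imwrite("pics/w1.png",r["frame"][:,:,::-1])
print(np.round(r["extrinsics"],3).tolist())
for d in env.regions_of("wrist","green_book"):
    print(d["confidence"],np.round(d["bbox"]))
    x,e=fit([(r,d["pixels"])],[.489,.318,.13],(.09,.038,.125));print(np.round(x,4),round(e,3))
E
```

```text
time_s: 2.93
ee_pos: [0.2603, 0.5068, 0.2715]
eef_rot: [3.14, 0.002, 2.835]
ft_force: [-0.3, -0.7, -0.8]
finger_gap: 0.067
finger_force: 0.0
time_s: 3.18
ee_pos: [0.338, 0.4422, 0.2702]
eef_rot: [-3.141, 0.002, 2.834]
ft_force: [-0.6, -0.1, -1.2]
finger_gap: 0.066
finger_force: 0.0
time_s: 3.43
ee_pos: [0.4155, 0.3783, 0.27]
eef_rot: [-3.141, 0.002, 2.833]
ft_force: [0.4, 0.6, 0.6]
finger_gap: 0.0659
finger_force: 0.0
time_s: 3.85
ee_pos: [0.4899, 0.3168, 0.2698]
eef_rot: [-3.141, -0.001, -3.012]
ft_force: [0.3, 0.0, 0.4]
finger_gap: 0.0659
finger_force: 0.0
d [ 0.008  0.013 -0.002] dr [-0.    -0.     0.001] t 3.85 pos [0.4899 0.3168 0.2698] rot [-3.141e+00 -1.000e-03 -3.012e+00] F [0.33 0.02 0.39] gap 0.0659 q6 -1.18
[[-0.13, -0.96, -0.247, 0.423], [0.992, -0.126, -0.032, 0.308], [0.0, -0.249, 0.969, 0.428], [0.0, 0.0, 0.0, 1.0]]
0.95 [235.  95.  95. 126.]
[ 0.489  0.318 -0.07 ] 1.0
0.76 [321. 224.  44. 103.]
[0.4867 0.3156 0.1199] 0.018
0.7 [473. 126. 140. 177.]
[ 0.489  0.318 -0.07 ] 1.0
0.66 [ 49. 231.  97. 130.]
[ 0.489  0.318 -0.07 ] 1.0
```

View pics/w1.png

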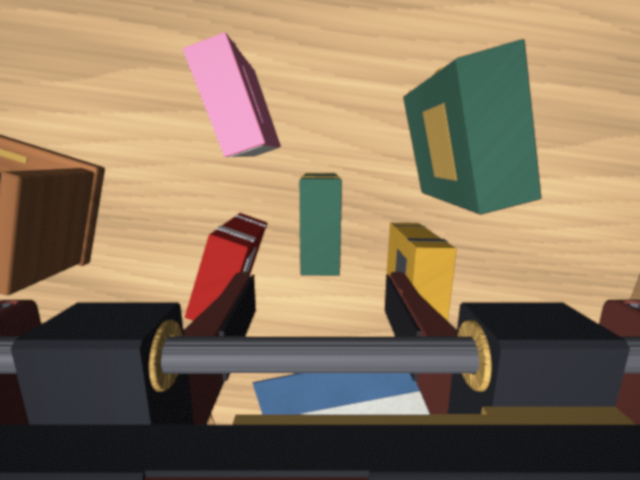

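The wrist view has the green book at (321,224), centred between the open fingers, with red and yellow outside them. The wrist fit gives (0.487, 0.316) and yaw 0.12, in agreement with the other cameras. Now I descend and grip.

```bash
python3 -m jog '[{"dr":[0,0,0],"delta_pos":[0.03,0.01,0.3],"gripper":0.75},{"dr":[0,0,0],"delta_pos":[0.03,0.01,0.6],"gripper":0.75},{"dr":[0,0,0],"delta_pos":[0.03,0.01,0.84],"gripper":0.75},{"dr":[0,0,0],"delta_pos":[0.03,0.01,0.84],"gripper":0.75}]'
python3 -m jog '[{"dr":[0,0,0],"delta_pos":[0,0,0.25],"gripper":0.75},{"dr":[0,0,0],"delta_pos":[0,0,0.5],"gripper":0.75},{"dr":[0,0,0],"delta_pos":[0,0,0.7],"gripper":0.75},{"dr":[0,0,0],"delta_pos":[0,0,0.8],"gripper":0.75},{"dr":[0,0,0],"delta_pos":[0,0,0.8],"gripper":0.75}]'
python3 -m jog '[{"dr":[0,0,0],"delta_pos":[0,0,0],"gripper":0.2},{"dr":[0,0,0],"delta_pos":[0,0,0],"gripper":0.2},{"dr":[0,0,0],"delta_pos":[0,0,0],"gripper":0.2},{"dr":[0,0,0],"delta_pos":[0,0,0],"gripper":0.2},{"dr":[0,0,0],"delta_pos":[0,0,0],"gripper":0.2}]' 25
python3 to.py .509 -.103 .27 2.967
```

```text
time_s: 4.28
ee_pos: [0.4831, 0.3182, 0.1799]
eef_rot: [-3.138, -0.009, -3.014]
ft_force: [-0.8, 0.2, -0.9]
finger_gap: 0.0662
finger_force: 0.0
time_s: 4.7
ee_pos: [0.4847, 0.3186, 0.1047]
eef_rot: [-3.14, -0.003, -3.013]
ft_force: [-0.1, 0.6, 0.3]
finger_gap: 0.0661
finger_force: 0.0
time_s: 5.12
ee_pos: [0.4864, 0.3186, 0.1075]
eef_rot: [3.141, 0.002, -3.013]
ft_force: [0.8, -0.2, 2.6]
finger_gap: 0.038
finger_force: 24.9
d [ 0.313 -4.21  -1.627] dr [0.    0.001 0.193] t 5.12 pos [0.4864 0.3186 0.1075] rot [ 3.141e+00  2.000e-03 -3.013e+00] F [ 0.75 -0.22  2.59] gap 0.038 q6 -1.18
```

Held at a 38 mm gap. Now I lift and carry it over.

```bash
python3 -m jog '[{"dr":[0,0,0],"delta_pos":[0,0,-0.2],"gripper":0.2},{"dr":[0,0,0],"delta_pos":[0,0,-0.45],"gripper":0.2},{"dr":[0,0,0],"delta_pos":[0,0,-0.7],"gripper":0.2},{"dr":[0,0,0],"delta_pos":[0,0,-0.85],"gripper":0.2}]'
python3 -m jog '[{"dr":[0,0,0],"delta_pos":[0,0,-0.25],"gripper":0.2},{"dr":[0,0,0],"delta_pos":[0,0,-0.5],"gripper":0.2},{"dr":[0,0,0],"delta_pos":[0,0,-0.75],"gripper":0.2},{"dr":[0,0,0],"delta_pos":[0,0,-0.85],"gripper":0.2},{"dr":[0,0,0],"delta_pos":[0,0,-0.85],"gripper":0.2}]'
for i in 1 2 3 4 5; do python3 -m jog '[{"dr":[0,0,0],"delta_pos":[0.015,-0.21,0],"gripper":0.2},{"dr":[0,0,0],"delta_pos":[0.03,-0.42,0],"gripper":0.2},{"dr":[0,0,0],"delta_pos":[0.045,-0.63,0],"gripper":0.2},{"dr":[0,0,0],"delta_pos":[0.063,-0.84,0],"gripper":0.2}]' | tail -3; done
python3 -m jog '[{"dr":[0,0,0.06],"delta_pos":[0,0,0],"gripper":0.2},{"dr":[0,0,0.13],"delta_pos":[0,0,0],"gripper":0.2},{"dr":[0,0,0.195],"delta_pos":[0,0,0],"gripper":0.2},{"dr":[0,0,0.195],"delta_pos":[0,0,0],"gripper":0.2},{"dr":[0,0,0.195],"delta_pos":[0,0,0],"gripper":0.2}]'
python3 to.py .509 -.103 .126 2.963
python3 - <<'E'
from h import *
r=env.read_camera("top");cv2.imwrite("pics/t2.png",r["frame"][:,:,::-1]);g=r["frame"][180:340,340:560,::-1]
w=env.read_camera("wrist")
W=np.zeros((480,800,3),np.uint8);W[:]=0
a=cv2.resize(g,(400,291));W[:291,:400]=a;W[:300,400:]=cv2.resize(w["frame"][:,:,::-1],(400,300));cv2.imwrite("pics/c2.png",W[:300])
for t in("blue_book","green_book"):
  for d in env.regions_of("wrist",t):
    print(t,d["confidence"],np.round(d["bbox"]))
    if t=="blue_book": print(np.round(fit([(w,d["pixels"])],[.531,-.004,-.15],(.09,.038,.125),.018)[0],4))
E
```

```text
time_s: 5.45
ee_pos: [0.4862, 0.3187, 0.1937]
eef_rot: [3.141, 0.002, -3.013]
ft_force: [0.1, 0.1, -1.8]
finger_gap: 0.0378
finger_force: 24.9
time_s: 5.87
ee_pos: [0.4865, 0.3189, 0.2792]
eef_rot: [3.14, 0.005, -3.013]
ft_force: [-0.5, 0.0, -2.7]
finger_gap: 0.0377
finger_force: 24.9
ft_force: [0.3, -0.2, -3.2]
finger_gap: 0.0381
finger_force: 25.0
ft_force: [0.6, -0.2, -3.5]
finger_gap: 0.0379
finger_force: 25.0
ft_force: [0.4, 0.6, -3.5]
finger_gap: 0.0379
finger_force: 25.0
ft_force: [0.2, -0.5, -4.1]
finger_gap: 0.0377
finger_force: 25.0
ft_force: [0.2, 0.4, -2.1]
finger_gap: 0.0375
finger_force: 25.0
time_s: 7.95
ee_pos: [0.5082, -0.102, 0.2742]
eef_rot: [3.141, -0.003, 2.967]
ft_force: [-0.1, -0.7, -2.5]
finger_gap: 0.0378
finger_force: 25.0
d [-0.014 -0.009  1.482] dr [ 0.    -0.002  0.003] t 7.95 pos [ 0.5082 -0.102   0.2742] rot [ 3.141e+00 -3.000e-03  2.967e+00] F [-0.14 -0.7  -2.47] gap 0.0378 q6 -1.66
blue_book 0.97 [421. 232.  72. 107.]
[ 0.529  -0.0058 -0.1733]
blue_book 0.18 [455. 228.  55. 132.]
[0.5187 0.023  0.1432]
green_book 0.84 [596.  53.  88. 102.]
```

View pics/c2.png

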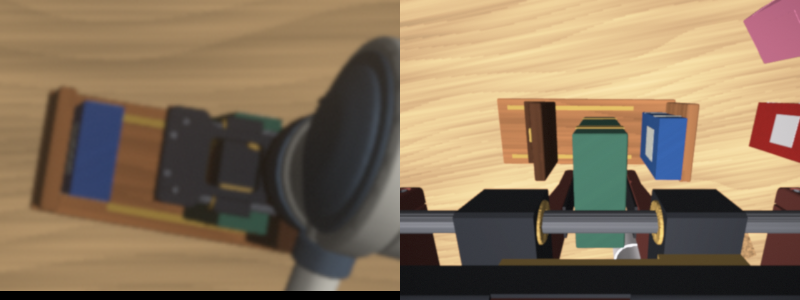

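The book hangs upright over the gap between the moving end (wrist view left) and the blue book (right), in line with the rack. Now I lower it.

```bash
python3 -m jog '[{"dr":[0,0,0],"delta_pos":[-0.01,0,0.2],"gripper":0.2},{"dr":[0,0,0],"delta_pos":[-0.01,0,0.4],"gripper":0.2},{"dr":[0,0,0],"delta_pos":[-0.01,0,0.6],"gripper":0.2},{"dr":[0,0,0],"delta_pos":[-0.01,0,0.8],"gripper":0.2},{"dr":[0,0,0],"delta_pos":[-0.01,0,0.9],"gripper":0.2}]'
python3 -m jog '[{"dr":[0,0,0],"delta_pos":[0,0,0.15],"gripper":0.2},{"dr":[0,0,0],"delta_pos":[0,0,0.3],"gripper":0.2},{"dr":[0,0,0],"delta_pos":[0,0,0.42],"gripper":0.2},{"dr":[0,0,0],"delta_pos":[0,0,0.5],"gripper":0.2},{"dr":[0,0,0],"delta_pos":[0,0,0.5],"gripper":0.2}]'
python3 to.py .509 -.103 .1245 2.963
```

```text
time_s: 8.57
ee_pos: [0.5086, -0.1018, 0.1831]
eef_rot: [3.141, -0.004, 2.965]
ft_force: [-0.8, -0.7, -3.6]
finger_gap: 0.0378
finger_force: 25.0
time_s: 8.98
ee_pos: [0.5087, -0.102, 0.1342]
eef_rot: [3.141, -0.003, 2.964]
ft_force: [0.1, -0.0, -3.8]
finger_gap: 0.0375
finger_force: 25.0
d [-0.005 -0.01   0.097] dr [ 0.    -0.002  0.001] t 8.98 pos [ 0.5087 -0.102   0.1342] rot [ 3.141e+00 -3.000e-03  2.964e+00] F [ 0.07 -0.03 -3.84] gap 0.0375 q6 -1.66
```

```bash
python3 -m jog '[{"dr":[0,0,0],"delta_pos":[0,0,0.03],"gripper":0.2},{"dr":[0,0,0],"delta_pos":[0,0,0.06],"gripper":0.2},{"dr":[0,0,0],"delta_pos":[0,0,0.06],"gripper":0.2}]'
for i in 1 2; do python3 -m jog '[{"dr":[0,0,0],"delta_pos":[0,0,0.02],"gripper":0.2},{"dr":[0,0,0],"delta_pos":[0,0,0.02],"gripper":0.2},{"dr":[0,0,0],"delta_pos":[0,0,0.02],"gripper":0.2}]'|sed -n '2p;4p';done
```

```text
time_s: 9.23
ee_pos: [0.5097, -0.1023, 0.1305]
eef_rot: [-3.142, 0.001, 2.964]
ft_force: [0.2, -0.1, -2.3]
finger_gap: 0.0377
finger_force: 25.0
ee_pos: [0.5096, -0.1022, 0.1284]
ft_force: [-0.2, -1.3, -4.2]
ee_pos: [0.5094, -0.1022, 0.126]
ft_force: [-0.0, -0.9, -2.7]
```

```bash
for i in 1 2; do python3 -m jog '[{"dr":[0,0,0],"delta_pos":[0,0,0.01],"gripper":0.2},{"dr":[0,0,0],"delta_pos":[0,0,0.01],"gripper":0.2},{"dr":[0,0,0],"delta_pos":[0,0,0.01],"gripper":0.2}]'|sed -n '2p;4p';done
```

```text
ee_pos: [0.5097, -0.1023, 0.1256]
ft_force: [0.0, -0.4, -1.0]
ee_pos: [0.5098, -0.1024, 0.1256]
ft_force: [-1.7, -0.4, 5.5]
```

Contact is made, so I release and lift straight up.

```bash
python3 -m jog '[{"dr":[0,0,0],"delta_pos":[0,0,-0.01],"gripper":0.5},{"dr":[0,0,0],"delta_pos":[0,0,-0.01],"gripper":0.7},{"dr":[0,0,0],"delta_pos":[0,0,-0.01],"gripper":0.7},{"dr":[0,0,0],"delta_pos":[0,0,-0.01],"gripper":0.7},{"dr":[0,0,0],"delta_pos":[0,0,-0.01],"gripper":0.7}]'
python3 -m jog '[{"dr":[0,0,0],"delta_pos":[0,0,-0.15],"gripper":0.7},{"dr":[0,0,0],"delta_pos":[0,0,-0.4],"gripper":0.7},{"dr":[0,0,0],"delta_pos":[0,0,-0.7],"gripper":0.7},{"dr":[0,0,0],"delta_pos":[0,0,-0.9],"gripper":0.7},{"dr":[0,0,0],"delta_pos":[0,0,-0.9],"gripper":0.7}]'
python3 - <<'E'
from h import *
w=env.read_camera("wrist");cv2.imwrite("pics/w3.png",cv2.resize(w["frame"][:,:,::-1],(480,360)))
s=env.read_camera("side")
for c,r in(("wrist",w),("side",s)):
  for t in("green_book","blue_book"):
    for d in env.regions_of(c,t):
      x,e=fit([(r,d["pixels"])],[.509,-.103,-.17] if t[0]=="g" else [.53,-.005,-.17],(.09,.038,.125),.018)
      if e<.3:print(c,t,np.round(x,4),round(e,3))
  for d in env.regions_of(c,"moving_end"):print(c,d["confidence"],d["bbox"])
E
python3 to.py .467 -.3 .25 2.963
```

```text
time_s: 10.65
ee_pos: [0.5094, -0.1022, 0.1248]
eef_rot: [3.142, -0.0, 2.964]
ft_force: [0.5, -0.2, -0.4]
finger_gap: 0.0613
finger_force: 0.0
time_s: 11.07
ee_pos: [0.5111, -0.1026, 0.2205]
eef_rot: [-3.141, 0.008, 2.964]
ft_force: [0.8, 0.0, 1.2]
finger_gap: 0.0615
finger_force: 0.0
wrist green_book [ 0.5096 -0.1038 -0.1787] 0.022
wrist blue_book [ 0.5287 -0.0057 -0.1698] 0.041
wrist 0.65 [211.2, 233.3, 63.0, 151.6]
side green_book [ 0.5104 -0.103  -0.2089] 0.063
side blue_book [ 0.5315 -0.0007 -0.0502] 0.281
side 0.67 [361.9, 360.5, 70.7, 72.8]
d [ 0.066 -2.022 -0.364] dr [ 0.    -0.001  0.001] t 11.47 pos [ 0.5091 -0.1021  0.2137] rot [ 3.141e+00 -2.000e-03  2.964e+00] F [-0.72 -0.95 -0.49] gap 0.0615 q6 -1.66
```

View pics/w3.png

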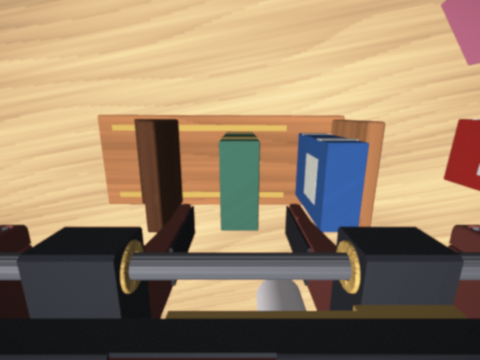

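Green stands free at (0.510, -0.103), yaw -0.18, between the moving end (wrist pixel ~(160,175)) and blue (~(335,180)); rack y is about 0.024. Now I go outside the moving end, shut the fingers and turn 90° so that tool +x is the push direction.

```bash
for i in 1 2; do python3 -m jog '[{"dr":[0,0,0],"delta_pos":[0,-0.3,0],"gripper":0.3},{"dr":[0,0,0],"delta_pos":[0,-0.6,0],"gripper":0},{"dr":[0,0,0],"delta_pos":[0,-0.74,0],"gripper":0}]'|sed -n '2p'; done
python3 -m jog '[{"dr":[0,0,0.07],"delta_pos":[0,0,0],"gripper":0},{"dr":[0,0,0.14],"delta_pos":[0,0,0],"gripper":0},{"dr":[0,0,0.21],"delta_pos":[0,0,0],"gripper":0},{"dr":[0,0,0.28],"delta_pos":[0,0,0],"gripper":0},{"dr":[0,0,0.35],"delta_pos":[0,0,0],"gripper":0}]' 20|sed -n '3p'
python3 -m jog '[{"dr":[0,0,0.07],"delta_pos":[0,0,0],"gripper":0},{"dr":[0,0,0.14],"delta_pos":[0,0,0],"gripper":0},{"dr":[0,0,0.21],"delta_pos":[0,0,0],"gripper":0},{"dr":[0,0,0.28],"delta_pos":[0,0,0],"gripper":0},{"dr":[0,0,0.35],"delta_pos":[0,0,0],"gripper":0}]'|sed -n '3p'
python3 -m jog '[{"dr":[0,0,0.07],"delta_pos":[0,0,0],"gripper":0},{"dr":[0,0,0.14],"delta_pos":[0,0,0],"gripper":0},{"dr":[0,0,0.21],"delta_pos":[0,0,0],"gripper":0},{"dr":[0,0,0.3],"delta_pos":[0,0,0],"gripper":0},{"dr":[0,0,0.3],"delta_pos":[0,0,0],"gripper":0}]'|sed -n '3p'
python3 to.py .4824 -.247 .1 1.393
```

```text
ee_pos: [0.4957, -0.1772, 0.2143]
ee_pos: [0.4824, -0.2504, 0.2142]
eef_rot: [3.141, -0.001, 2.409]
eef_rot: [-3.141, -0.001, 1.859]
eef_rot: [-3.141, -0.001, 1.389]
d [ 0.002 -0.01   1.146] dr [-0.    -0.    -0.003] t 13.22 pos [ 0.4834 -0.2475  0.2146] rot [-3.141e+00 -1.000e-03  1.389e+00] F [ 0.05 -0.9  -0.79] gap 0.0005 q6 -0.35
```

```bash
python3 -m jog '[{"dr":[0,0,0],"delta_pos":[0,-0.01,0.2],"gripper":0},{"dr":[0,0,0],"delta_pos":[0,-0.01,0.5],"gripper":0},{"dr":[0,0,0],"delta_pos":[0,-0.01,0.75],"gripper":0},{"dr":[0,0,0],"delta_pos":[0,-0.01,0.75],"gripper":0}]'|sed -n '2p;4p'
python3 -m jog '[{"dr":[0,0,0],"delta_pos":[0,0,0.2],"gripper":0},{"dr":[0,0,0],"delta_pos":[0,0,0.4],"gripper":0},{"dr":[0,0,0],"delta_pos":[0,0,0.4],"gripper":0},{"dr":[0,0,0],"delta_pos":[0,0,0.4],"gripper":0}]'|sed -n '2p;4p'
for i in 1 2 ; do python3 -m jog '[{"dr":[0,0,0],"delta_pos":[0.05,0,0],"gripper":0},{"dr":[0,0,0],"delta_pos":[0.1,0,0],"gripper":0},{"dr":[0,0,0],"delta_pos":[0.15,0,0],"gripper":0},{"dr":[0,0,0],"delta_pos":[0.2,0,0],"gripper":0}]'|sed -n '2p;4p'; done
python3 - <<'E'
from h import *
w=env.read_camera("wrist");s=env.read_camera("side")
W=np.hstack([cv2.resize(w["frame"],(400,300)),cv2.resize(s["frame"][200:440,240:560],(400,300))])[:,:,::-1]
cv2.imwrite("pics/push1.png",W)
E
python3 to.py .4824 -.247 .1 1.393
```

```text
ee_pos: [0.48, -0.246, 0.1336]
ft_force: [-1.0, 0.5, -1.0]
ee_pos: [0.4821, -0.2474, 0.1004]
ft_force: [-0.5, 0.3, 0.8]
ee_pos: [0.4865, -0.2276, 0.1015]
ft_force: [-0.5, -0.0, 0.0]
ee_pos: [0.4896, -0.2081, 0.1003]
ft_force: [-0.1, -1.7, 1.2]
d [-0.401 -0.002  0.002] dr [ 0.    -0.     0.001] t 14.65 pos [ 0.4896 -0.2075  0.1002] rot [ 3.142 -0.     1.394] F [-0.08 -1.11  0.12] gap 0.0005 q6 -0.29
```

View pics/push1.png

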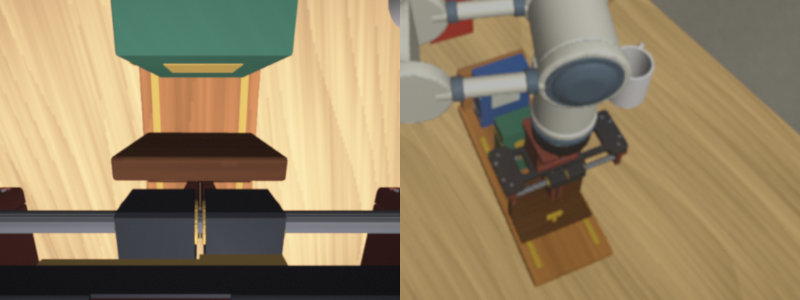

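The wrist view shows the shut fingers (200,200) centred on the moving end's outer face, with the green book straight ahead; the 1 N reading is the slide's friction. I push on, watching the force.

```bash
for i in 1 2 3 4 5 6 7; do python3 -m jog '[{"dr":[0,0,0],"delta_pos":[0.03,0,0],"gripper":0},{"dr":[0,0,0],"delta_pos":[0.06,0,0],"gripper":0},{"dr":[0,0,0],"delta_pos":[0.09,0,0],"gripper":0},{"dr":[0,0,0],"delta_pos":[0.12,0,0],"gripper":0},{"dr":[0,0,0],"delta_pos":[0.15,0,0],"gripper":0}]'|sed -n '2p;4p'; done
```

```text
ee_pos: [0.4922, -0.1934, 0.1001]
ft_force: [0.8, -1.6, 0.1]
ee_pos: [0.4949, -0.1785, 0.1001]
ft_force: [0.5, -1.3, -0.8]
ee_pos: [0.4975, -0.1637, 0.1002]
ft_force: [0.7, -2.2, 0.7]
ee_pos: [0.5001, -0.1492, 0.1002]
ft_force: [0.7, -2.2, -0.3]
ee_pos: [0.5028, -0.1343, 0.1001]
ft_force: [1.0, -2.5, -0.6]
ee_pos: [0.5054, -0.1195, 0.1001]
ft_force: [0.7, -2.8, -0.1]
ee_pos: [0.5081, -0.1047, 0.1001]
ft_force: [1.8, -1.9, -0.2]
```

```bash
for i in 1 2 3; do python3 -m jog '[{"dr":[0,0,0],"delta_pos":[0.012,0,0],"gripper":0},{"dr":[0,0,0],"delta_pos":[0.024,0,0],"gripper":0},{"dr":[0,0,0],"delta_pos":[0.036,0,0],"gripper":0},{"dr":[0,0,0],"delta_pos":[0.048,0,0],"gripper":0},{"dr":[0,0,0],"delta_pos":[0.06,0,0],"gripper":0}]'|sed -n '2p;4p'; done
```

```text
ee_pos: [0.509, -0.099, 0.1002]
ft_force: [0.4, -2.8, -1.1]
ee_pos: [0.5101, -0.0931, 0.1002]
ft_force: [0.6, -3.0, 0.2]
ee_pos: [0.5112, -0.0875, 0.1002]
ft_force: [0.4, -4.5, 0.7]
```

Pushing both books now (4.5 N). From here I take smaller steps, one short call at a time.

```bash
for i in 1 2 3 4; do python3 -m jog '[{"dr":[0,0,0],"delta_pos":[0.005,0,0],"gripper":0},{"dr":[0,0,0],"delta_pos":[0.01,0,0],"gripper":0},{"dr":[0,0,0],"delta_pos":[0.015,0,0],"gripper":0},{"dr":[0,0,0],"delta_pos":[0.015,0,0],"gripper":0}]'|sed -n '2p;4p'; done
```

```text
ee_pos: [0.5115, -0.0858, 0.1002]
ft_force: [0.7, -5.0, 0.1]
ee_pos: [0.5118, -0.0842, 0.1002]
ft_force: [0.4, -3.5, 0.2]
ee_pos: [0.5119, -0.0832, 0.1002]
ft_force: [0.2, -5.6, 0.8]
ee_pos: [0.5119, -0.0832, 0.1002]
ft_force: [-0.3, -11.4, 0.4]
```

```bash
for i in 1 2 3; do python3 -m jog '[{"dr":[0,0,0],"delta_pos":[0,0,0],"gripper":0},{"dr":[0,0,0],"delta_pos":[0,0,0],"gripper":0}]'|sed -n '2p;4p'; done
```

```text
ee_pos: [0.5119, -0.0832, 0.1002]
ft_force: [-0.2, -10.6, 1.0]
ee_pos: [0.5119, -0.0832, 0.1002]
ft_force: [-0.2, -11.3, 1.3]
ee_pos: [0.5119, -0.0832, 0.1002]
ft_force: [-0.8, -9.2, 1.0]
```

```bash
python3 -m jog '[{"dr":[0,0,0],"delta_pos":[0.004,0,0],"gripper":0},{"dr":[0,0,0],"delta_pos":[0.004,0,0],"gripper":0}]'|sed -n '2p;4p'
for i in 1 2 3 4 5 6; do python3 -m jog '[{"dr":[0,0,0],"delta_pos":[0,0,0],"gripper":0},{"dr":[0,0,0],"delta_pos":[0,0,0],"gripper":0},{"dr":[0,0,0],"delta_pos":[0,0,0],"gripper":0},{"dr":[0,0,0],"delta_pos":[0,0,0],"gripper":0},{"dr":[0,0,0],"delta_pos":[0,0,0],"gripper":0}]'|sed -n '4p'; done
python3 - <<'E'
from h import *
w=env.read_camera("wrist");s=env.read_camera("side")
W=np.hstack([cv2.resize(w["frame"],(400,300)),cv2.resize(s["frame"][200:440,240:560],(400,300))])[:,:,::-1]
cv2.imwrite("pics/push2.png",W)
E
```

```text
ee_pos: [0.5119, -0.0832, 0.1002]
ft_force: [-0.9, -12.8, 0.4]
ft_force: [-1.4, -12.2, 0.1]
ft_force: [-1.0, -12.0, 1.1]
ft_force: [-0.6, -12.2, -0.0]
ft_force: [-0.7, -12.2, 1.0]
ft_force: [-1.5, -11.7, 0.6]
ft_force: [-0.7, -11.2, 1.3]
```

View pics/push2.png

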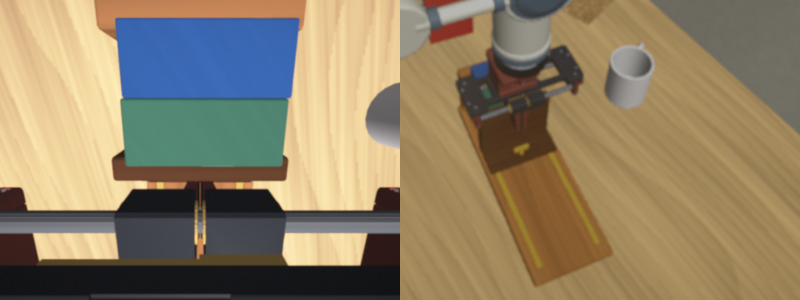

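The wrist view shows blue (205,55) and green (205,130) flush, between the fixed end and the moving end. The force has held at about 12 N for 2.5 s, so I hand in.

```bash
python3 -c "
from rig import env
print(env.get_obs()['ft_force'],env.get_obs()['time_s']);print(env.sign_off())"
```

```text
[ -1.88123893 -12.09159458   0.75387624] 23.4167
the job is handed in; nothing more can be done
None
```

The green book stands upright in the rack next to the blue one, both snug against the fixed end; I handed the job in at 23.4 s, still pushing the moving end with a steady 12 N or so, and don't have the verdict.

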